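# Hold a paint pan against the sprung plunger of the clip jig

### The arm

A 6-joint arm with a two-finger parallel gripper is mounted at the origin on the work surface. World frame = base frame: x ahead of the robot, y to its left, z up, the work surface at z = 0. Lengths are in m, angles in rad, forces in N, time in s.
With the tool pointing down it reaches from about 0.3 to 0.875 m from the base axis. Payload 6.4 kg.
Tool frame: the origin (TCP) lies at the very end of the fingers, on their centre line; the grasp point (between the pads) lies 19 mm behind it; z points along the fingers, y is the line along which they close (so a half turn about z gives the same grasp; the last joint's range is limited). The gripper opens to 85 mm and grips with 20 to 120 N. Pads are 22 mm wide; open, the fingers measure 114 mm over their backs; the gripper's body (76 mm by 85 mm) begins 54 mm behind the grasp point. The pads swing forward as they close: fully open they stand 13 mm farther back than shut.
Start: joints at [-1.33, 0.181, 1.607, -0, 1.354, -0.206], TCP at [0.248, -0.519, 0.205] pointing down, gripper open.
Joint ranges: [-2.99, 2.99], [-0.89, 2.07], [0.3, 2.58], [-1.14, 4.28], [0, 2.63], [-3.12, 3.12]. Speed limits (rad/s): [2.57, 2.57, 3.01, 3.14, 3.14, 3.14].

### API

Orientations are given as a unit quaternion [w, x, y, z].
In Python, from bench import * gives the robot as it stands. The module is installed in compiled form; this text tells all that it offers.
- The arm moves only by the tool arm_command, never from a script. Its arguments are lists of equal length, an entry for each row: "dp": the shift along the tool's x, y, z in units of 0.25 m (1.0 is 0.25 m), a list of three; "turn": the turn, a rotation vector about the tool's x, y, z in units of 30 degrees (1.0 is 30 degrees), a list of three; "jaw": the opening, from 0 (shut) to 1 (fully open). A call has 1 to 5 rows; each row is the pose to reach, as a shift and turn from the pose commanded when the call began, along the tool's axes at that moment; what a row does not reach only later rows make up. A row lasts 1/8 s, in which the tool goes at most 62.5 mm and 10.7 degrees, less where a joint would pass 70% of its speed; a pose out of reach is approached as far as the arm can. A call with a number of a shift or a turn outside -1 to 1 is refused whole. A call with a gripper value outside its range is refused whole. The fingers move at their own pace and stop on an object; the grip force is fixed at half the most. Time passes only in rows, so rows that repeat a pose let the fingers close. It gives the time, the measured TCP pose, the force, the opening and the grip force at its end, in the units of the state.
- get_obs(): the state, without advancing time (a new reading comes with each control period).
- camera(name): name is "scene" or "top"; returns the picture (384x512x3 uint8, blue, green, red); there is no depth.
- get_calibration(name): a dict with "camera_matrix" (3x3 intrinsics, pixels), "R" (3x3) and "t" (3): a world point X has camera coordinates R X + t. Camera axes: x right, y down, z forward; pixel columns grow to the right and rows downward; lengths in m; the calibration is good to about 2 mm. A picture is of the moment at which its call begins. get_calibration takes no time and is no camera call.
- hand_in(): hands the job in; it is judged then, once.
The state is a dict: "time_s": time; "q": joint angles; "dq": joint speeds; "joint_efforts": joint torques, N m; "eef_pos": TCP position; "eef_rot": TCP orientation; "wrist_force": force on the tool from outside, world axes, zero at the start; "torque": the same for the moment, N m; "opening": opening from 0.0 (shut) to 1.0 (fully open); "grasp_force": force on a finger pad.
Only numpy, scipy, OpenCV 4.12 (cv2) and the standard library are available. Lean on these libraries where they do the work, as an engineer would, in place of code of your own. Each camera call takes 0.05 s, during which the arm holds its last target. There are 200 camera calls.

### The job

Get the paint pan ready for its clip: first turn the jig's dial so that its pointer stands at the long white index mark, then set the large empty pan flat in the jig's channel and push it along against the sprung plunger until it is firmly up against both posts of the hard stop, without forcing it. Finish while still holding the pan pressed there, so that the clip can be fitted, and leave the dial on its mark and the other things on the table where they are.

Things in the scene. Friction and masses are not known exactly. Their poses are not given: they have to be found in the camera images.
- jig: aluminium clip-fitting jig, fixed. Origin on the table under the channel; x = pushing direction along the channel (to plunger and stop), y = towards the dial, z up. Base plate 10 mm thick, x -95 to 105, y -50 to 50 mm, with a 90 mm wide tongue out to y 140 mm under the dial. Beyond the stop a grey spring housing, x 60 to 92 mm, 52 mm wide, top at z 44 mm
- channel (a point): point on the channel floor at jig (-40, 0, 10) mm: a pan centred here is 29 mm clear of the plunger; axes as the jig's. Channel: floor at z 10 mm (plate top), between two guide walls 7 mm high (tops at z 17 mm), 6 mm thick, 42 mm apart inside, from jig x -85 to 20 mm, open at the top and the -x end
- seat (a point): point on the channel floor (jig x +4, y 0, z +10 mm) where the centre of the pan's underside comes when it stands against the stop with the dial at its mark; axes as the jig's
- plunger: steel plunger: rod with a round head 15 mm across and coils behind, on the channel's centre line at jig z 24 mm; slides along jig +x. Origin at the jig's origin when out, moves with it. Spring: 2 N when fully out, 0.4 N more per mm, 8 N where the pan meets the stop with the dial at its mark (15 mm in)
- plunger_tip (a point): centre of the plunger head's face; jig x +15 mm when fully out, 15 mm before the stop's face when the dial is at its mark
- stop: hard stop, a dark steel yoke: two posts 10 mm wide at jig y -16 and 16 mm, each side of the plunger, bridged on top, z 10 to 40 mm, 12 mm thick. The pan's leading face meets both posts. The dial shifts it along jig x by 3 mm per rad; it yields to no push under about 35 N. Origin at the jig's origin when the dial is at its mark
- stop_face (a point): middle of the posts' faces that the pan meets, at jig z 24 mm; jig x +30 mm with the dial at its mark
- dial (a joint): angle of the dial in rad: 0 = pointer at the long white index mark, which stands beside the dial on its jig +x side (small black dots are other graduations). Grows anticlockwise seen from above; starts 0.6 to 1.3 rad clockwise of the mark. Limits -1.6 and 0.6. Stays where left; turning takes about 0.12 N m
- dial_grip (a point): on the dial's vertical axis (jig x 0, y 100 mm) at z 42 mm, the height to grip; turns with the dial, its x along the grip bar to the pointer. Black dial: skirt 52 mm across, top at z 28 mm; on it a grip bar 42 mm long, 12 mm wide, top at z 50 mm. A white line on the bar and a white nose on the skirt mark the pointer end
- pan: the large empty white plastic paint pan, an open box 52 (x) by 36 (y) by 28 mm high (z), walls 3 mm, about 40 g. Origin at the centre of its underside; its long side x goes along the channel, either way round. Starts loose, upright on the table on the robot's right of the jig
- small_pan_a: bystander: small white pan with a dry paint cake, 30 by 20 by 12 mm; origin under its centre
- small_pan_b: bystander: another such small pan, 30 by 20 by 12 mm
- round_cake: bystander: round white paint cake, 44 mm across, 16 mm high; origin under its centre
- brush: bystander: flat paint brush lying down, 165 mm long along its x, 7 mm high
- ink_jar: bystander: closed jar 48 mm across, 65 mm high; origin under its centre
- eraser: bystander: eraser block 50 by 24 by 14 mm; origin under its centre
Things that resemble listed ones, but are neither listed nor needed, are in the scene too. What is shaped like the pan but green, orange or turquoise is not meant.

How it is judged:
On the way, in this order (a step that is already met when the one before it is completed fails the run):
1. the dial's pointer stands at the index mark (within 0.15 rad) (value of joint dial between -0.15 and 0.15 rad), for 0.3 s.
2. the pan stands flat in the channel, along it, not yet at the stop (z of pan in the frame of jig between 0.007 and 0.0135 m and y of pan in the frame of jig between -0.006 and 0.006 m and x of pan in the frame of jig above -0.085 m and angle between the x axis of pan and the x axis of jig, either way round below 0.14 rad and angle between pan's own z axis and vertical below 0.14 rad and horizontal distance between pan and seat above 0.006 m), for 0.1 s.
At the end, for the whole second after the job is handed in: fingers hold the pan flat in the channel (3.5 mm up, 6 mm sideways, 0.14 rad), plunger pushed in (over 3 N), pan pressed on the stop (over 1.5 N), within 6 mm of the seat point, at rest; dial within 0.15 rad of its mark (all of step 1 and z of pan in the frame of jig between 0.007 and 0.0135 m and y of pan in the frame of jig between -0.006 and 0.006 m and x of pan in the frame of jig above -0.085 m and angle between the x axis of pan and the x axis of jig, either way round below 0.14 rad and angle between pan's own z axis and vertical below 0.14 rad and horizontal distance between pan and seat below 0.006 m and contact force between pan and stop above 1.5 N and contact force between pan and plunger above 3 N and contact force between the fingers and pan above 1 N and linear speed of pan below 0.01 m/s); the arm keeps its last pose, push and grip.
It fails at once if a bystander is moved more than 30 mm (distance of any of small_pan_a, small_pan_b, round_cake, brush, ink_jar, eraser from where it was at the start of the episode above 0.03 m).
It fails at once if the pan is forced against the stop with more than 60 N (contact force between pan and stop above 60 N).
It also fails if it takes over 72 s, if anything falls off the work surface, if the arm or the gripper's body presses on something with over 40 N, if the wrist force passes 120 N, or if a joint passes its speed limit or range.

## Working session

There is one attempt and no reset: what is moved stays moved. The work goes in short steps, Python scripts to look and compute and a tool call to move; the robot and the scene stay as the last step left them, time stands still between calls to the robot, and variables do not carry over. Pictures are saved under pics/ and viewed, at most 13 in all, crops included, and the job is handed in when it is done.

Besides the shell and the picture viewer there is one more tool, called after ">>>" as name(argument=value, ...) on one line, values as JSON. arm_command: Moves the arm, as the interface text tells. Its arguments: {"type":"object","properties":{"dp":{"type":"array"},"turn":{"type":"array"},"jaw":{"type":"array"}},"required":["dp","turn","jaw"]}

```bash
mkdir -p pics
python3 - <<'E'
from bench import *
import cv2
for n in("top","scene"):
    im=camera(n); cv2.imwrite(f"pics/{n}0.png",im); c=get_calibration(n); print(n,c)
o=get_obs();print(o["eef_pos"],o["eef_rot"],o["time_s"],o["wrist_force"])
E
```

```text
top {'camera_matrix': array([[385.77017552,   0.        , 261.69452641],
       [  0.        , 385.77017552, 194.19345872],
       [  0.        ,   0.        ,   1.        ]]), 'R': array([[ 0.02266872, -0.99969187, -0.0101136 ],
       [-0.99854477, -0.02214524, -0.04917242],
       [ 0.0489333 ,  0.01121356, -0.9987391 ]]), 't': array([0.00834627, 0.52853541, 1.04156624])}
scene {'camera_matrix': array([[394.4943341 ,   0.        , 267.40278087],
       [  0.        , 394.4943341 , 194.57393782],
       [  0.        ,   0.        ,   1.        ]]), 'R': array([[ 0.88559185,  0.46405621, -0.01946535],
       [ 0.29010865, -0.5853913 , -0.75706935],
       [-0.36271758,  0.66480739, -0.65304448]]), 't': array([-0.47850062, -0.0926446 ,  1.11270866])}
[ 0.24833108 -0.51802457  0.20399444] [-7.69108010e-04  9.75147560e-01  2.21555061e-01 -2.04950346e-05] 0.1 [-0.2442512  -0.0482626  -0.09179718]
```

View pics/top0.png

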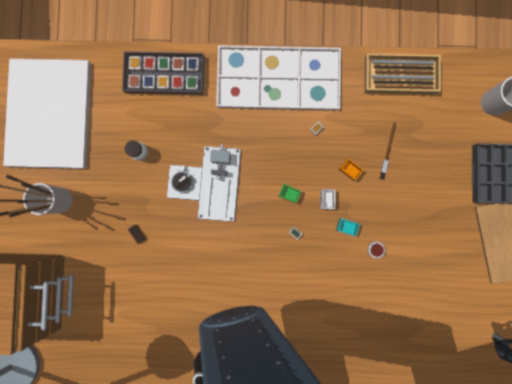

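View pics/scene0.png

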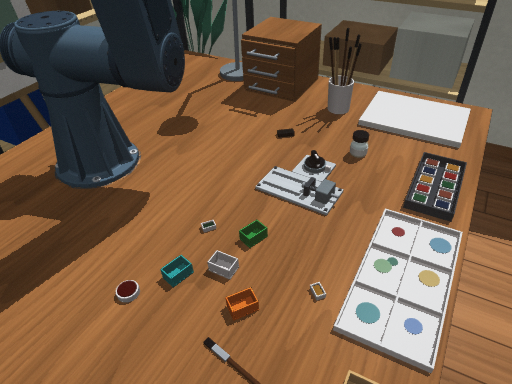

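Candidates in the top view are pan-shaped items at white (329,199), green (290,194), orange (352,170) and turquoise (348,227). Only the white one at (329,199) fits, since the others are the excluded colours. The jig is at (218,185) with its dial at (182,182). I'll confirm both in one enlarged crop.

```bash
cat > h.py <<'E'
import numpy as np,cv2
from bench import *
from scipy.spatial.transform import Rotation as Ro
def ray(n,uv,z):
    c=get_calibration(n);R,t=c["R"],c["t"]
    d=R.T@np.linalg.solve(c["camera_matrix"],[uv[0],uv[1],1]);C=-R.T@t
    return C+d*(z-C[2])/d[2]
def proj(n,X):
    c=get_calibration(n);p=c["camera_matrix"]@(c["R"]@np.array(X)+c["t"]);return p[:2]/p[2]
E
python3 - <<'E'
from h import *
a=cv2.imread("pics/top0.png");b=cv2.imread("pics/scene0.png")
A=cv2.resize(a[140:228,160:250],None,fx=5,fy=5,interpolation=cv2.INTER_CUBIC)
B=cv2.resize(a[183:216,312:346],(340,330),interpolation=cv2.INTER_CUBIC)
o=np.zeros((440,800,3),np.uint8);o[:,:450]=A;o[:330,455:795]=B;cv2.imwrite("pics/c1.png",o)
hsv=cv2.cvtColor(a,cv2.COLOR_BGR2HSV)
m=((hsv[...,1]<45)&(hsv[...,2]>120)).astype(np.uint8)
n,l,s,c=cv2.connectedComponentsWithStats(m)
for i in range(1,n):
    if s[i,4]>40 and 160<c[i][0]<350 and 130<c[i][1]<240:
        cs=cv2.findContours((l==i).astype(np.uint8),0,2)[0][0]
        print(s[i],c[i],cv2.minAreaRect(cs),ray("top",c[i],0.028))
E
```

```text
[ 167  145   74   76 3246] [211.09642637 183.95286506] ((202.79098510742188, 180.7991943359375), (69.44091033935547, 74.78251647949219), 5.19442892074585) [0.55214854 0.15734852 0.028     ]
[321 190  15  19 276] [327.82246377 198.95289855] ((328.0, 199.0), (18.0, 14.0), 90.0) [ 0.51861625 -0.15802517  0.028     ]
```

View pics/c1.png

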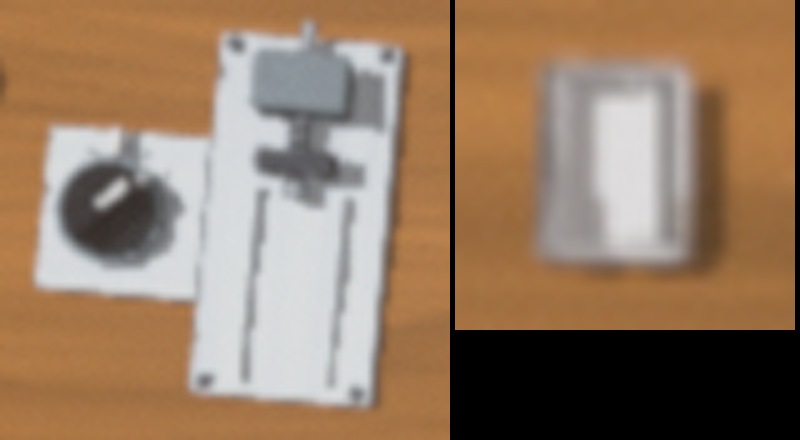

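The crop confirms that the white item at top (328,199) is the large empty pan, with its long side along the image vertical. The jig's plate corners and the dial pointer (white line, clockwise of the mark) are clear in the same crop, so I can compute the poses.

```bash
cat >> h.py <<'E'
def show(): 
    o=get_obs();print("t",round(o["time_s"],2),"p",np.round(o["eef_pos"],4),"zx",np.round(Ro.from_quat(np.roll(o["eef_rot"],-1)).as_matrix()[:,[0,2]].T,3).tolist(),"F",np.round(o["wrist_force"],1),"op",round(float(o["opening"]),3),"g",np.round(o["grasp_force"],1),"q",np.round(o["q"],2));return o
def go(p,yaw,o=None):
    "shift in dp units and turn to reach p, tool down, tool x at yaw (mod pi)"
    o=o or get_obs();R=Ro.from_quat(np.roll(o["eef_rot"],-1)).as_matrix()
    best=min((Ro.from_matrix(R.T@np.array([[np.cos(y),np.sin(y),0],[np.sin(y),-np.cos(y),0],[0,0,-1]])).as_rotvec() for y in(yaw,yaw+np.pi)),key=np.linalg.norm)
    print("dp",np.round(R.T@(np.array(p)-o["eef_pos"])/.25,3),"turn",np.round(best/np.radians(30),3))
E
python3 - <<'E'
from h import *
px=np.array([[222,32],[405,47],[373,407],[190,393],[48,125],[35,287]])/5+[160-.4,140-.4]
J=np.array([[105,50],[105,-50],[-95,-50],[-95,50],[45,140],[-45,140]])/1000
W=np.array([ray("top",p,.01)[:2] for p in px])
Jm,Wm=J.mean(0),W.mean(0);a=J-Jm;b=W-Wm
yaw=np.arctan2((a[:,0]*b[:,1]-a[:,1]*b[:,0]).sum(),(a*b).sum())
Rj=np.array([[np.cos(yaw),-np.sin(yaw)],[np.sin(yaw),np.cos(yaw)]]);t=Wm-Rj@Jm
print("jig",t,yaw,"res mm",np.round(1000*((J@Rj.T+t)-W),1).tolist())
P=[ray("top",np.array(p)/5+[159.6,139.6],.05) for p in([98,208],[125,180])]
d=P[1]-P[0];print("dial world",Rj@[0,.1]+t,"line mid",(P[0]+P[1])/2,"angle",np.arctan2(d[1],d[0])-yaw)
q=lambda x,y,z:ray("top",((x-455)/10+312-.45,(y)/10+183-.45),z)
print("pan TR,BR",q(693,62,.028),q(693,265,.028),"TL,BL rim?",q(540,62,.0),q(540,265,.0))
for p in((-.04,0),(.004,0)):print(p,Rj@p+t)
np.savez("j.npz",t=t,yaw=yaw);show()
# scene check of pan & jig
b=cv2.imread("pics/scene0.png")
for p in([*(Rj@[0,.1]+t),.05],[*t,.01],[.5186,-.156,.0]):print(proj("scene",p))
hsv=cv2.cvtColor(b,cv2.COLOR_BGR2HSV)
m=((hsv[...,1]<60)&(hsv[...,2]>110)).astype(np.uint8)
n,l,s,c=cv2.connectedComponentsWithStats(m);i=l[240:285,200:245].ravel();i=np.bincount(i[i>0]).argmax();print("scene pan bbox",s[i],c[i])
cs=cv2.findContours((l==i).astype(np.uint8),0,2)[0][0];print(cv2.approxPolyDP(cs,2,True).reshape(-1,2).tolist())
E
```

```text
jig [0.55072216 0.13866755] -0.06073044139946618 res mm [[0.5, -0.4], [0.6, 1.1], [-0.5, 0.8], [0.2, 0.2], [-0.3, -1.5], [-0.6, -0.1]]
dial world [0.55679147 0.2384832 ] line mid [0.56359342 0.23204194 0.05      ] angle -0.6783990574646814
pan TR,BR [ 0.54654438 -0.17785568  0.028     ] [ 0.49194408 -0.17858195  0.028     ] TL,BL rim? [ 0.54749999 -0.1406578   0.        ] [ 0.49140727 -0.14151296  0.        ]
(-0.04, 0) [0.5107959  0.14109527]
(0.004, 0) [0.55471479 0.13842478]
t 0.1 p [ 0.2483 -0.518   0.204 ] zx [[0.902, 0.432, 0.0], [-0.0, 0.001, -1.0]] F [-0.2 -0.  -0.1] op 0.999 g 0.0 q [-1.33  0.18  1.61 -0.    1.35 -0.21]
[314.69965617 153.2561373 ]
[296.3868867  186.03276966]
[223.37060575 266.23936399]
scene pan bbox [208 250  30  21 194] [222.96391753 262.        ]
[[217, 250], [208, 262], [229, 270], [237, 258]]
```

>>> arm_command(dp=[[0.8,-0.73,0],[0.8,-0.73,0],[0.8,-0.73,0],[0.8,-0.73,0],[0.8,-0.73,0]], turn=[[0,0,0.8],[0,0,0.8],[0,0,0.8],[0,0,0.8],[0,0,0.8]], jaw=[1,1,1,1,1])

```text
time_s: 0.72
eef_pos: [0.3505, -0.2643, 0.2044]
eef_rot: [-0.001, 1.0, 0.015, -0.0]
wrist_force: [0.1, -0.2, -0.4]
opening: 1.002
grasp_force: 0.0
```

```bash
python3 -c "
from h import *
o=show();go([.557,.2385,.14],-.74,o)"
```

```text
t 0.72 p [ 0.3505 -0.2643  0.2044] zx [[1.0, 0.031, -0.0], [-0.0, 0.001, -1.0]] F [ 0.1 -0.2 -0.4] op 1.002 g 0.0 q [-0.92 -0.14  1.93  0.    1.35  0.62]
dp [ 0.888 -1.984  0.26 ] turn [-2.000e-03  1.000e-03  1.472e+00]
```

>>> arm_command(dp=[[0.5,-0.98,0],[0.5,-0.98,0],[0.5,-0.98,0],[0.5,-0.98,0],[0.5,-0.98,0]], turn=[[0,0,0.7],[0,0,0.7],[0,0,0.7],[0,0,0.7],[0,0,0.7]], jaw=[0.8,0.5,0.5,0.5,0.5])

```text
time_s: 1.35
eef_pos: [0.4684, -0.0166, 0.2046]
eef_rot: [-0.0, 0.986, -0.168, -0.0]
wrist_force: [1.1, -0.4, 0.4]
opening: 0.497
grasp_force: 0.0
```

```bash
python3 -c "
from h import *
o=show();go([.557,.2385,.10],-.74,o)"
```

```text
t 1.35 p [ 0.4684 -0.0166  0.2046] zx [[0.944, -0.331, -0.0], [-0.0, 0.0, -1.0]] F [ 1.1 -0.4  0.4] op 0.497 g 0.0 q [-0.29 -0.06  1.86  0.    1.34  1.62]
dp [-0.003 -1.08   0.419] turn [-0.    0.    0.77]
```

>>> arm_command(dp=[[0,-1,0.3],[0,-1,0.3],[0,-1,0.3],[0,-1,0.3],[0,-1,0.3]], turn=[[0,0,0.77],[0,0,0.77],[0,0,0.77],[0,0,0.77],[0,0,0.77]], jaw=[0.5,0.5,0.5,0.5,0.5])

```text
time_s: 1.98
eef_pos: [0.5504, 0.2195, 0.1278]
eef_rot: [0.0, 0.932, -0.361, -0.001]
wrist_force: [0.5, -0.8, 0.8]
opening: 0.499
grasp_force: 0.0
```

```bash
python3 -c "
from h import *
o=show();go([.557,.2385,.034],-.74,o)"
```

```text
t 1.98 p [0.5504 0.2195 0.1278] zx [[0.739, -0.674, -0.002], [-0.002, -0.0, -1.0]] F [ 0.5 -0.8  0.8] op 0.499 g 0.0 q [0.18 0.3  1.63 0.   1.22 2.49]
dp [-0.031 -0.075  0.375] turn [0.003 0.004 0.002]
```

>>> arm_command(dp=[[-0.031,-0.075,0.1],[-0.031,-0.075,0.2],[-0.031,-0.075,0.3],[-0.031,-0.075,0.37],[-0.031,-0.075,0.37]], turn=[[0,0,0],[0,0,0],[0,0,0],[0,0,0],[0,0,0]], jaw=[0.5,0.5,0.5,0.5,0.5])

```text
time_s: 2.6
eef_pos: [0.5567, 0.2353, 0.0356]
eef_rot: [0.001, 0.932, -0.363, -0.001]
wrist_force: [-0.4, -0.4, -0.3]
opening: 0.504
grasp_force: 0.0
```

>>> arm_command(dp=[[0,0,0],[0,0,0],[0,0,0],[0,0,0],[0,0,0]], turn=[[0,0,0],[0,0,0],[0,0,0],[0,0,0],[0,0,0]], jaw=[0.2,0.1,0.05,0.05,0.05])

```text
time_s: 3.22
eef_pos: [0.5581, 0.2357, 0.0375]
eef_rot: [-0.0, 0.932, -0.362, 0.0]
wrist_force: [0.2, -0.5, 0.3]
opening: 0.047
grasp_force: 0.0
```

```bash
python3 -c "
from h import *
o=show();print(o['torque']);go([.557,.2385,.034],-.06,o)"
```

```text
t 3.23 p [0.5581 0.2357 0.0375] zx [[0.737, -0.676, 0.0], [0.0, 0.0, -1.0]] F [ 0.2 -0.5  0.3] op 0.047 g 0.0 q [0.2  0.44 1.64 0.   1.06 2.52]
[ 0.03505946 -0.0013662   0.0060799 ]
dp [-0.011 -0.005  0.014] turn [-0.    -0.    -1.302]
```

```bash
python3 -c "
from h import *
a=camera('top');b=camera('scene')
o=np.zeros((480,800,3),np.uint8);o[:400,:400]=cv2.resize(a[142:222,145:225],(400,400),interpolation=2);o[:400,400:]=cv2.resize(b[110:190,270:350],(400,400),interpolation=2);cv2.imwrite('pics/c2.png',o)
print(proj('top',[.5581,.2357,.0375]),proj('scene',[.5581,.2357,.0375]),proj('scene',[.557,.2385,.05]))"
```

```text
[181.48299062 180.83188354] [314.47662799 157.8288338 ] [314.77584613 153.27284736]
```

View pics/c2.png

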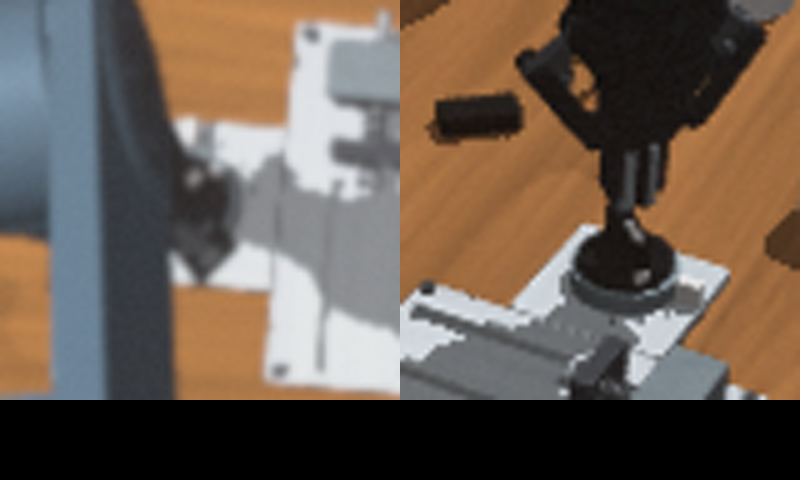

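```bash
python3 -c "
from h import *
b=camera('scene')[125:175,290:345]
b=(255*(b/255.)**.5).astype(np.uint8)
b=cv2.resize(b,None,fx=12,fy=12,interpolation=2)
for p,c in(([.5581,.2357,.0375],(0,0,255)),([.557,.2385,.05],(0,255,0)),([.557,.2385,.028],(255,0,0))):
  q=(proj('scene',p)-[290,125])*12;cv2.circle(b,tuple(int(v) for v in q),4,c,-1)
cv2.imwrite('pics/c3.png',b[:600])"
```

```text
(no output)
```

View pics/c3.png

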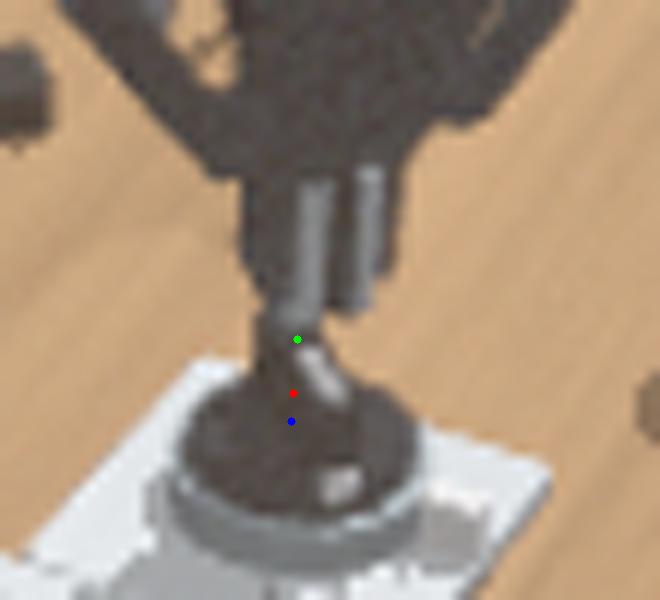

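```bash
python3 -c "
from h import *
for z in(.0375,.05,.06,.07):print(z,ray('scene',(290+340/12,125+312/12),z))
b=camera('scene');cv2.imwrite('pics/s2.png',b)
# known start-of-episode check: project bar axis & nose
print(ray('scene',(290+340/12,125+483/12),.028), ray('scene',(290+322/12,125+372/12),.05))"
```

```text
0.0375 [0.55528906 0.26957544 0.0375    ]
0.05 [0.56141801 0.25232309 0.05      ]
0.06 [0.56632116 0.23852121 0.06      ]
0.07 [0.57122431 0.22471933 0.07      ]
[0.57531285 0.22184078 0.028     ] [0.56653091 0.22939341 0.05      ]
```

The enlarged view (bar top at about (297,340) in the crop, visible fingertips at about (340,312)) shows the fingers closed above the bar rather than around it. I'll reopen and go down in small guarded steps.

>>> arm_command(dp=[[0,0,0],[0,0,0],[0,0,0],[0,0,0.01],[0,0,0.02]], turn=[[0,0,0],[0,0,0],[0,0,0],[0,0,0],[0,0,0]], jaw=[0.3,0.4,0.4,0.4,0.4])

```text
time_s: 4.05
eef_pos: [0.558, 0.2357, 0.0321]
eef_rot: [0.0, 0.932, -0.362, -0.0]
wrist_force: [0.3, 0.4, 0.3]
opening: 0.398
grasp_force: 0.0
```

>>> arm_command(dp=[[0,0,0.01],[0,0,0.02],[0,0,0.02],[0,0,0.02],[0,0,0.02]], turn=[[0,0,0],[0,0,0],[0,0,0],[0,0,0],[0,0,0]], jaw=[0.4,0.4,0.4,0.4,0.4])

```text
time_s: 4.68
eef_pos: [0.5582, 0.2357, 0.0274]
eef_rot: [-0.0, 0.932, -0.362, 0.0]
wrist_force: [0.8, -0.3, -0.3]
opening: 0.401
grasp_force: 0.0
```

>>> arm_command(dp=[[0,0,0.01],[0,0,0.02],[0,0,0.03],[0,0,0.03],[0,0,0.03]], turn=[[0,0,0],[0,0,0],[0,0,0],[0,0,0],[0,0,0]], jaw=[0.4,0.4,0.4,0.4,0.4])

```text
time_s: 5.3
eef_pos: [0.5581, 0.2357, 0.0198]
eef_rot: [0.0, 0.932, -0.362, -0.0]
wrist_force: [-0.4, 0.0, -1.0]
opening: 0.404
grasp_force: 0.0
```

```bash
python3 -c "
from h import *
b=camera('scene')[125:175,290:345]
b=(255*(b/255.)**.5).astype(np.uint8)
b=cv2.resize(b,None,fx=12,fy=12,interpolation=2)
cv2.imwrite('pics/c4.png',b[:600]);show()"
```

```text
t 5.35 p [0.5582 0.2357 0.0198] zx [[0.737, -0.676, 0.0], [0.0, 0.0, -1.0]] F [-0.8 -0.  -0.1] op 0.401 g 0.0 q [ 0.2   0.47  1.65 -0.    1.03  2.52]
```

View pics/c4.png

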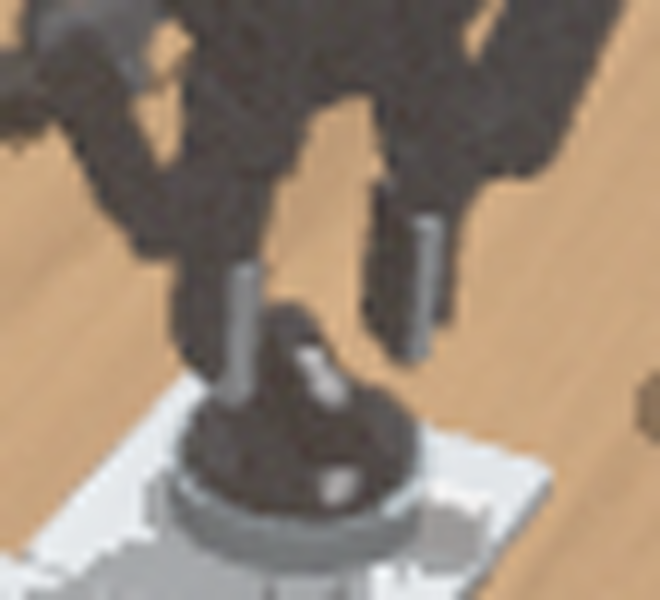

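Both fingertips (235,400) and (412,358) straddle the bar, but in true height they sit about 26 mm above the reported TCP. I'll keep stepping down, guarded by the force reading.

>>> arm_command(dp=[[0,0,0.01],[0,0,0.02],[0,0,0.03],[0,0,0.03],[0,0,0.03]], turn=[[0,0,0],[0,0,0],[0,0,0],[0,0,0],[0,0,0]], jaw=[0.4,0.4,0.4,0.4,0.4])

```text
time_s: 5.98
eef_pos: [0.5581, 0.2357, 0.0123]
eef_rot: [0.0, 0.932, -0.362, 0.0]
wrist_force: [-0.1, -0.4, -0.5]
opening: 0.401
grasp_force: 0.0
```

>>> arm_command(dp=[[0,0,0.005],[0,0,0.01],[0,0,0.01],[0,0,0.01],[0,0,0.01]], turn=[[0,0,0],[0,0,0],[0,0,0],[0,0,0],[0,0,0]], jaw=[0.4,0.3,0.1,0,0])

```text
time_s: 6.6
eef_pos: [0.5583, 0.2361, 0.0099]
eef_rot: [-0.0, 0.932, -0.362, 0.0]
wrist_force: [1.9, 3.4, -1.1]
opening: 0.123
grasp_force: 58.3
```

>>> arm_command(dp=[[0,0,0],[0,-0.003,0],[0,-0.005,0],[0,-0.005,0],[0,-0.005,0]], turn=[[0,0,-0.2],[0,0,-0.4],[0,0,-0.65],[0,0,-0.65],[0,0,-0.65]], jaw=[0,0,0,0,0])

```text
time_s: 7.22
eef_pos: [0.5586, 0.2366, 0.0098]
eef_rot: [0.0, 0.98, -0.2, -0.0]
wrist_force: [-1.7, 2.2, 2.9]
opening: 0.123
grasp_force: 58.6
```

>>> arm_command(dp=[[0,0,0],[0,-0.003,0],[0,-0.004,0],[0,-0.004,0],[0,-0.004,0]], turn=[[0,0,-0.2],[0,0,-0.4],[0,0,-0.65],[0,0,-0.65],[0,0,-0.65]], jaw=[0,0,0,0,0])

```text
time_s: 7.85
eef_pos: [0.5588, 0.2372, 0.0098]
eef_rot: [0.0, 0.999, -0.032, -0.001]
wrist_force: [-4.1, -1.0, 6.3]
opening: 0.12
grasp_force: 59.0
```

```bash
python3 -c "
from h import *
o=show();print(o['torque'])"
```

```text
t 7.85 p [0.5588 0.2372 0.0098] zx [[0.998, -0.064, -0.001], [-0.001, -0.001, -1.0]] F [-4.1 -1.   6.3] op 0.12 g 59.0 q [ 0.21  0.49  1.64 -0.    1.01  1.84]
[-0.31738243  0.78099617  0.05067186]
```

>>> arm_command(dp=[[0,0,0],[0,0,0],[0,0,0],[0,0,-0.05],[0,0,-0.2]], turn=[[0,0,0],[0,0,0],[0,0,0],[0,0,0],[0,0,0]], jaw=[0.3,0.5,0.5,0.5,0.6])

```text
time_s: 8.48
eef_pos: [0.5575, 0.2371, 0.0588]
eef_rot: [0.001, 1.0, -0.031, -0.002]
wrist_force: [0.3, 0.4, 0.2]
opening: 0.598
grasp_force: 0.0
```

>>> arm_command(dp=[[0,0.2,-0.3],[0,0.45,-0.4],[0,0.7,-0.4],[0,0.9,-0.4],[0,1,-0.4]], turn=[[0,0,0],[0,0,0],[0,0,0],[0,0,0],[0,0,0]], jaw=[1,1,1,1,1])

```text
time_s: 9.1
eef_pos: [0.5443, -0.0148, 0.1616]
eef_rot: [0.0, 1.0, -0.032, 0.001]
wrist_force: [0.4, 0.9, 0.2]
opening: 0.995
grasp_force: 0.0
```

Run:
```python
from h import *
a=camera('top');b=camera('scene')
o=np.zeros((480,800,3),np.uint8);o[:400,:400]=cv2.resize(a[142:222,165:245],(400,400),interpolation=2);o[:400,400:]=cv2.resize(b[125:185,285:345],(400,400),interpolation=2);cv2.imwrite('pics/c5.png',o);cv2.imwrite('pics/t5.png',a);cv2.imwrite('pics/s5.png',b)
o=show();go([.519,-.160,.09],0,o)
```

```text
t 9.2 p [ 0.5444 -0.0158  0.1612] zx [[0.998, -0.066, 0.002], [0.002, -0.002, -1.0]] F [0.6 0.3 0.2] op 1.0 g 0.0 q [-0.25  0.16  1.73 -0.    1.26  1.39]
dp [-0.064  0.582  0.286] turn [ 0.003 -0.004 -0.126]
```

View pics/c5.png

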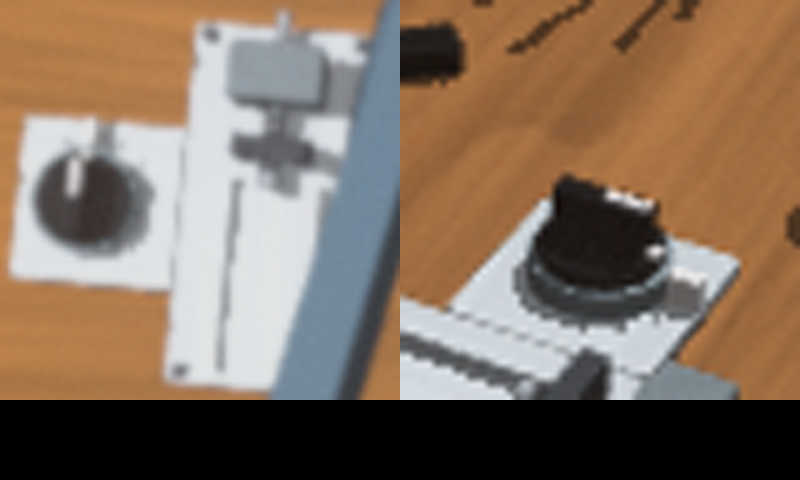

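The top view shows the pointer line at (75,158)–(73,195), nearly along the jig's x axis and facing the index mark. I'll check that numerically.

Run:
```python
from h import *
j=np.load("j.npz");yaw=j["yaw"]
ax=np.array([.5568,.2385])
n=ray("scene",(285-.4+255/6.667,125-.4+250/6.667),.028)[:2]-ax;print("nose",n,np.arctan2(n[1],n[0])-yaw)
b=cv2.imread("pics/s5.png");a=cv2.imread("pics/t5.png")
for nm,im,(u0,u1,v0,v1) in(("scene",b,(313,325,151,159)),("top",a,(176,184,170,184))):
    g=im[v0:v1,u0:u1].min(2).astype(float);w=np.clip(g-110,0,None)
    vv,uu=np.mgrid[v0:v1,u0:u1];P=np.array([ray(nm,(u,v),.05)[:2] for u,v in zip(uu.ravel(),vv.ravel())]);w=w.ravel()
    m=(P*w[:,None]).sum(0)/w.sum();C=((P-m)*w[:,None]).T@(P-m);e=np.linalg.eigh(C)[1][:,1];e*=np.sign(e[0])
    print(nm,m,"centroid ang",np.arctan2(*(m-ax)[::-1])-yaw,"line ang",np.arctan2(e[1],e[0])-yaw,w.sum())
```

```text
nose [0.02393096 0.00155423] 0.12558579435422468
scene [0.5684377  0.23802437] centroid ang 0.019883700878750576 line ang 0.07645683546181446 734.0
top [0.57727889 0.23930241] centroid ang 0.09989285205696913 line ang 0.08465528103006191 3441.0
```

Run:
```python
from h import *
j=np.load("j.npz");yaw=float(j["yaw"]);t=j["t"]
R=np.array([[np.cos(yaw),-np.sin(yaw)],[np.sin(yaw),np.cos(yaw)]])
o=np.zeros((400,800,3),np.uint8)
for k,(f,n,u0,v0) in enumerate((("t5","top",164,162),("s5","scene",302,140))):
    c=cv2.resize(cv2.imread(f"pics/{f}.png")[v0:v0+34,u0:u0+34],(400,400),interpolation=2);c=(255*(c/255.)**.7).astype(np.uint8)
    s=400/34
    for p,col in(((0,.1,.05),(0,0,255)),((.021,.1,.05),(0,0,255)),((-.021,.1,.05),(0,0,255)),((.026,.1,.028),(0,255,0)),((.045,.1,.01),(255,0,0))):
        X=[*(R@p[:2]+t),p[2]];q=(proj(n,X)-[u0,v0]+.5)*s;cv2.circle(c,tuple(int(v) for v in q),3,col,-1)
    o[:,k*400:k*400+400]=c
cv2.imwrite("pics/c6.png",o)
```

```text
(no output)
```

View pics/c6.png

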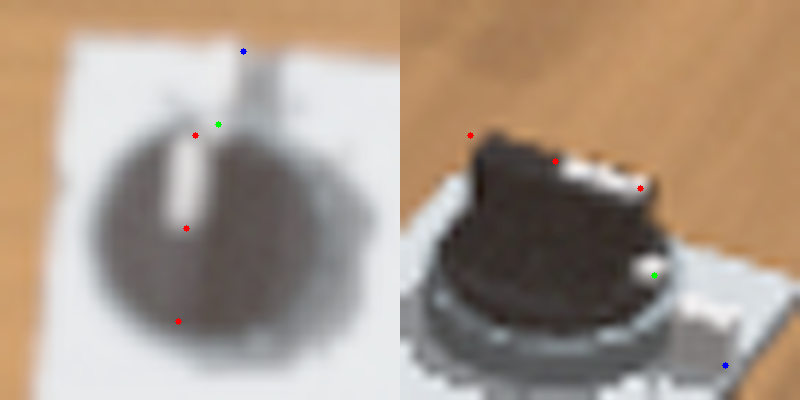

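Compared with the predicted zero-angle points, the pointer line and nose show only a small uniform shift and about +0.04 rad of rotation. The dial is on its mark, so I'll go to the pan.

>>> arm_command(dp=[[-0.03,0.2,0],[-0.064,0.4,0],[-0.064,0.582,0.1],[-0.064,0.582,0.3],[-0.064,0.582,0.4]], turn=[[0,0,-0.1],[0,0,-0.126],[0,0,-0.126],[0,0,-0.126],[0,0,-0.126]], jaw=[0.7,0.7,0.7,0.7,0.7])

```text
time_s: 9.82
eef_pos: [0.5181, -0.1555, 0.0579]
eef_rot: [-0.001, 1.0, 0.002, -0.001]
wrist_force: [-0.7, 0.5, -1.1]
opening: 0.702
grasp_force: 0.0
```

Run:
```python
from h import *
o=show();go([.519,-.160,.0],0,o)
```

```text
t 9.82 p [ 0.5181 -0.1555  0.0579] zx [[1.0, 0.004, -0.002], [-0.002, 0.002, -1.0]] F [-0.7  0.5 -1.1] op 0.702 g 0.0 q [-0.51  0.29  1.8   0.    1.05  1.06]
dp [0.004 0.019 0.232] turn [-0.003  0.004  0.007]
```

>>> arm_command(dp=[[0.002,0,0.05],[0.002,0,0.12],[0.002,0,0.2],[0.002,0,0.2],[0.002,0,0.2]], turn=[[0,0,0],[0,0,0],[0,0,0],[0,0,0],[0,0,0]], jaw=[0.7,0.7,0.7,0.7,0.7])

```text
time_s: 10.45
eef_pos: [0.5205, -0.1564, 0.0107]
eef_rot: [0.0, 1.0, 0.003, 0.001]
wrist_force: [0.1, 0.5, 1.2]
opening: 0.702
grasp_force: 0.0
```

Run:
```python
from h import *
o=show()
b=camera("scene");c=cv2.resize(b[225:280,190:255],None,fx=10,fy=10,interpolation=2);c=(255*(c/255.)**.6).astype(np.uint8)
for p,col in(([.519,-.178,.028],(0,255,0)),([.519,-.142,.028],(0,255,0)),([.519+.011,-.160,.03],(0,0,255))):
    q=(proj("scene",p)-[190,225]+.5)*10;cv2.circle(c,tuple(int(v) for v in q),3,col,-1)
cv2.imwrite("pics/c7.png",c)
```

```text
t 10.45 p [ 0.5205 -0.1564  0.0107] zx [[1.0, 0.005, 0.001], [0.001, -0.001, -1.0]] F [0.1 0.5 1.2] op 0.702 g 0.0 q [-0.51  0.37  1.81  0.    0.96  1.06]
```

View pics/c7.png

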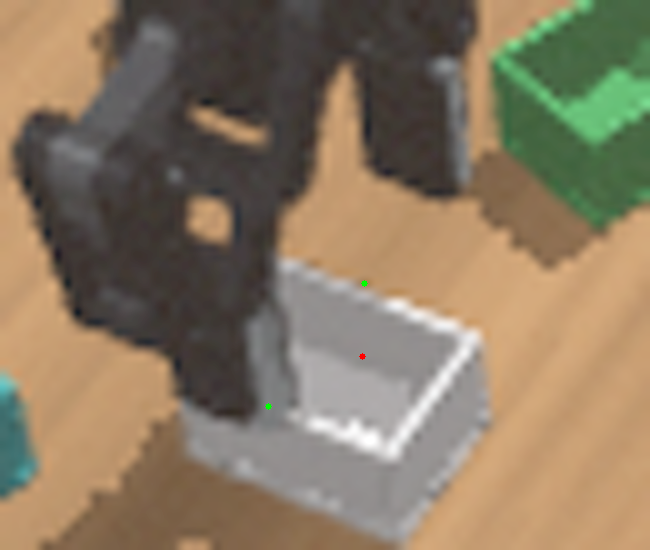

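Run:
```python
from h import *
for nm,q in(("near pad tip",(190-.5+29.0,225-.5+41.5)),("far pad tip",(190-.5+46.5,225-.5+19))):
    for z in(.01,.02,.03,.04):print(nm,z,np.round(ray("scene",q,z),4))
```

```text
near pad tip 0.01 [ 0.5145 -0.1664  0.01  ]
near pad tip 0.02 [ 0.5198 -0.1728  0.02  ]
near pad tip 0.03 [ 0.5252 -0.1791  0.03  ]
near pad tip 0.04 [ 0.5305 -0.1855  0.04  ]
far pad tip 0.01 [ 0.5147 -0.0972  0.01  ]
far pad tip 0.02 [ 0.52   -0.1047  0.02  ]
far pad tip 0.03 [ 0.5253 -0.1121  0.03  ]
far pad tip 0.04 [ 0.5306 -0.1196  0.04  ]
```

The scene crop shows the fingers straddling the pan, with the tips about 29 mm above the reported TCP, so I'll descend in guarded steps.

>>> arm_command(dp=[[0,0.014,0],[0,0.014,0.03],[0,0.014,0.05],[0,0.014,0.06],[0,0.014,0.06]], turn=[[0,0,0],[0,0,0],[0,0,0],[0,0,0],[0,0,0]], jaw=[0.7,0.7,0.7,0.7,0.7])

```text
time_s: 11.12
eef_pos: [0.5194, -0.1596, -0.0056]
eef_rot: [-0.0, 1.0, 0.002, -0.0]
wrist_force: [0.1, -0.9, -0.0]
opening: 0.7
grasp_force: 0.0
```

>>> arm_command(dp=[[0,0,0.01],[0,0,0.02],[0,0,0.03],[0,0,0.036],[0,0,0.036]], turn=[[0,0,0],[0,0,0],[0,0,0],[0,0,0],[0,0,0]], jaw=[0.7,0.7,0.7,0.7,0.7])

```text
time_s: 11.75
eef_pos: [0.5196, -0.1597, -0.0144]
eef_rot: [-0.0, 1.0, 0.002, -0.0]
wrist_force: [-0.7, 0.3, -0.5]
opening: 0.703
grasp_force: 0.0
```

Run:
```python
from h import *
show()
b=camera("scene");c=cv2.resize(b[225:280,190:255],None,fx=10,fy=10,interpolation=2);c=(255*(c/255.)**.6).astype(np.uint8)
cv2.imwrite("pics/c8.png",c)
```

```text
t 11.75 p [ 0.5196 -0.1597 -0.0144] zx [[1.0, 0.005, -0.0], [-0.0, 0.0, -1.0]] F [-0.7  0.3 -0.5] op 0.703 g 0.0 q [-0.52  0.42  1.82  0.    0.91  1.05]
```

View pics/c8.png

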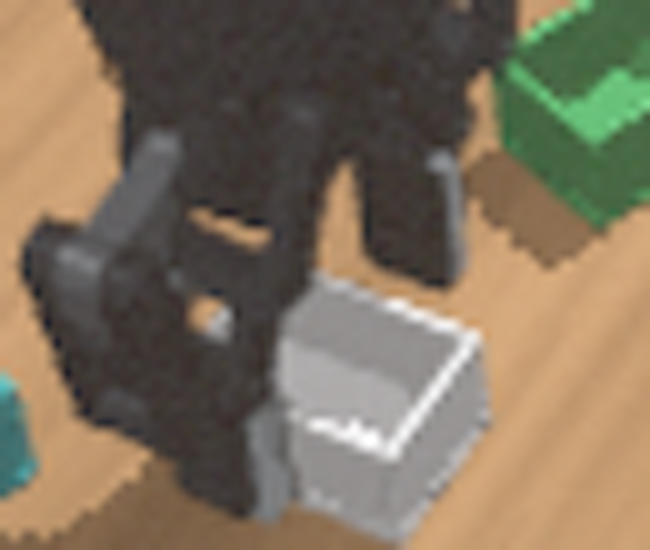

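The pads straddle the pan (near pad tip at (275,515), far at (450,285)), so I'll close.

>>> arm_command(dp=[[0,0,0],[0,0,0],[0,0,0],[0,0,0],[0,0,0]], turn=[[0,0,0],[0,0,0],[0,0,0],[0,0,0],[0,0,0]], jaw=[0.55,0.45,0.35,0.3,0.3])

```text
time_s: 12.42
eef_pos: [0.5201, -0.1599, -0.0138]
eef_rot: [0.0, 1.0, 0.002, 0.0]
wrist_force: [0.7, 0.2, 4.9]
opening: 0.406
grasp_force: 60.3
```

>>> arm_command(dp=[[0,0,-0.02],[0,0,-0.1],[0,0,-0.25],[0,0,-0.4],[0,0,-0.4]], turn=[[0,0,0],[0,0,0],[0,0,0],[0,0,0],[0,0,0]], jaw=[0,0,0,0,0])

```text
time_s: 13.05
eef_pos: [0.5219, -0.1609, 0.089]
eef_rot: [0.002, 1.0, 0.003, 0.003]
wrist_force: [1.4, -0.2, -0.7]
opening: 0.4
grasp_force: 59.8
```

Run:
```python
from h import *
o=show();j=np.load("j.npz");yaw=float(j["yaw"]);R=np.array([[np.cos(yaw),-np.sin(yaw)],[np.sin(yaw),np.cos(yaw)]])
p=R@[-.05,0]+j["t"];print(p);go([*p,.06],yaw,o)
a=camera("top");hsv=cv2.cvtColor(a,cv2.COLOR_BGR2HSV)
```

```text
t 13.05 p [ 0.5219 -0.1609  0.089 ] zx [[1.0, 0.005, 0.005], [0.005, -0.003, -1.0]] F [ 1.4 -0.2 -0.7] op 0.4 g 59.8 q [-0.52  0.25  1.78 -0.    1.11  1.05]
[0.50081434 0.14170221]
dp [-0.079 -1.211  0.112] turn [ 0.006 -0.01   0.126]
```

Run:
```python
from h import *
j=np.load("j.npz");yaw=float(j["yaw"]);R=np.array([[np.cos(yaw),-np.sin(yaw)],[np.sin(yaw),np.cos(yaw)]]);t=j["t"]
a=cv2.imread("pics/top0.png").min(2).astype(float)
for z in(.01,.017):
  for xj in(-.06,-.04,-.02):
    ys=np.arange(-.052,.054,.002);
    pr=[]
    for y in ys:
        u=proj("top",[*(R@[xj,y]+t),z]);pr.append(cv2.getRectSubPix(a.astype(np.float32),(1,1),tuple(map(float,u)))[0,0])
    print(z,xj,[int(v) for v in pr])
for d in(.021,.027):  # plunger/housing symmetric: housing 52 wide top z .044
    pass
ys=np.arange(-.05,.054,.002)
c=cv2.imread("pics/top0.png").astype(np.float32);
print("housing",[int(cv2.getRectSubPix(a.astype(np.float32),(1,1),tuple(map(float,proj("top",[*(R@[.076,y]+t),.044]))))[0,0]) for y in ys])
```

```text
0.01 -0.06 [85, 124, 169, 198, 213, 215, 216, 216, 217, 216, 208, 191, 165, 169, 187, 208, 214, 214, 214, 215, 216, 216, 217, 218, 218, 217, 217, 217, 216, 216, 216, 216, 217, 216, 213, 199, 182, 170, 186, 204, 214, 217, 217, 217, 216, 216, 215, 214, 213, 209, 196, 167, 120]
0.01 -0.04 [86, 115, 158, 196, 211, 216, 216, 217, 217, 213, 201, 174, 159, 165, 194, 208, 214, 214, 215, 216, 216, 216, 217, 218, 217, 217, 217, 217, 216, 216, 216, 216, 217, 216, 210, 196, 170, 167, 181, 205, 213, 216, 217, 217, 216, 216, 215, 215, 214, 210, 200, 188, 190]
0.01 -0.02 [82, 127, 171, 204, 213, 215, 215, 215, 215, 206, 187, 157, 153, 165, 187, 207, 213, 214, 214, 215, 216, 217, 217, 217, 217, 217, 217, 217, 216, 216, 216, 216, 216, 215, 204, 182, 156, 162, 186, 208, 216, 217, 217, 216, 216, 216, 215, 215, 214, 212, 209, 203, 203]
0.017 -0.06 [95, 136, 182, 204, 214, 216, 216, 216, 217, 216, 203, 182, 166, 171, 196, 210, 214, 214, 214, 215, 216, 216, 217, 218, 217, 217, 217, 216, 216, 216, 216, 216, 217, 215, 207, 191, 172, 178, 195, 213, 216, 217, 217, 217, 216, 215, 214, 214, 211, 202, 186, 138, 101]
0.017 -0.04 [90, 128, 169, 206, 213, 216, 216, 217, 216, 209, 193, 163, 161, 176, 203, 211, 214, 214, 215, 216, 216, 217, 218, 218, 217, 217, 217, 216, 216, 216, 216, 217, 217, 216, 203, 183, 163, 172, 194, 210, 216, 217, 217, 216, 216, 215, 215, 214, 213, 204, 193, 184, 202]
0.017 -0.02 [94, 140, 182, 207, 215, 214, 215, 215, 215, 202, 177, 155, 152, 174, 195, 211, 214, 214, 215, 216, 216, 217, 217, 217, 217, 217, 217, 217, 216, 216, 216, 216, 215, 210, 197, 166, 159, 172, 201, 212, 217, 217, 216, 216, 216, 215, 215, 215, 213, 211, 205, 202, 204]
housing [176, 193, 185, 153, 135, 127, 127, 127, 127, 123, 114, 97, 96, 107, 127, 135, 138, 139, 138, 138, 139, 140, 139, 138, 138, 139, 140, 140, 139, 138, 138, 138, 138, 138, 137, 138, 141, 151, 169, 191, 205, 210, 210, 209, 204, 193, 170, 137, 106, 82, 76, 73]
```

>>> arm_command(dp=[[-0.02,-0.2,0],[-0.04,-0.45,0],[-0.06,-0.7,0],[-0.08,-0.9,0],[-0.08,-0.95,0]], turn=[[0,0,0.05],[0,0,0.126],[0,0,0.126],[0,0,0.126],[0,0,0.126]], jaw=[0,0,0,0,0])

```text
time_s: 13.72
eef_pos: [0.4963, 0.0804, 0.0841]
eef_rot: [-0.0, 1.0, -0.029, -0.002]
wrist_force: [0.7, -0.6, -0.6]
opening: 0.405
grasp_force: 60.0
```

>>> arm_command(dp=[[0,-0.1,0],[0,-0.2,0],[0,-0.26,0],[0,-0.26,0],[0,-0.26,0]], turn=[[0,0,0],[0,0,0],[0,0,0],[0,0,0],[0,0,0]], jaw=[0,0,0,0,0])

```text
time_s: 14.35
eef_pos: [0.5024, 0.1417, 0.0855]
eef_rot: [0.0, 1.0, -0.031, -0.0]
wrist_force: [0.3, 0.1, -0.8]
opening: 0.404
grasp_force: 60.0
```

```bash
cat >> h.py <<'E'
def tgt(xj,z,dyj=0):
    j=np.load("j.npz");yaw=float(j["yaw"]);R=np.array([[np.cos(yaw),-np.sin(yaw)],[np.sin(yaw),np.cos(yaw)]]);o=show()
    q=R.T@(o["eef_pos"][:2]-j["t"]);print("tcp in jig",np.round(q,4),"torque",np.round(o["torque"],2))
    go([*(R@[xj,dyj]+j["t"]),z],yaw,o)
E
python3 -c "
from h import *
tgt(-.05,.01)"
```

```text
t 14.35 p [0.5024 0.1417 0.0855] zx [[0.998, -0.061, -0.001], [-0.001, -0.0, -1.0]] F [ 0.3  0.1 -0.8] op 0.404 g 60.0 q [ 0.05  0.21  1.84 -0.    1.1   1.68]
tcp in jig [-0.0484  0.0001] torque [-0.02 -0.    0.  ]
dp [-0.006  0.     0.302] turn [ 0.001  0.001 -0.001]
```

>>> arm_command(dp=[[0,0,0.08],[0,0,0.18],[0,0,0.27],[0,0,0.3],[0,0,0.3]], turn=[[0,0,0],[0,0,0],[0,0,0],[0,0,0],[0,0,0]], jaw=[0,0,0,0,0])

```text
time_s: 14.98
eef_pos: [0.5024, 0.142, 0.0107]
eef_rot: [0.0, 1.0, -0.031, -0.0]
wrist_force: [0.2, -0.8, -1.0]
opening: 0.402
grasp_force: 60.0
```

>>> arm_command(dp=[[0,0,0.012],[0,0,0.024],[0,0,0.036],[0,0,0.046],[0,0,0.046]], turn=[[0,0,0],[0,0,0],[0,0,0],[0,0,0],[0,0,0]], jaw=[0,0,0,0,0])

```text
time_s: 15.6
eef_pos: [0.5023, 0.1426, -0.0009]
eef_rot: [0.0, 1.0, -0.03, -0.0]
wrist_force: [-1.5, 0.0, -2.1]
opening: 0.402
grasp_force: 60.0
```

Run:
```python
from h import *
tgt(-.04,-.004)
a=camera("top");b=camera("scene")
o=np.zeros((500,800,3),np.uint8);o[:,:330]=cv2.resize(a[145:225,190:243],(330,500),interpolation=2);o[:470,330:]=cv2.resize(b[145:225,240:320],(470,470),interpolation=2);o=(255*(o/255.)**.7).astype(np.uint8);cv2.imwrite("pics/c9.png",o)
```

```text
t 15.6 p [ 0.5023  0.1426 -0.0009] zx [[0.998, -0.061, -0.0], [-0.0, -0.0, -1.0]] F [-1.5  0.  -2.1] op 0.402 g 60.0 q [ 0.05  0.35  1.87 -0.    0.92  1.68]
tcp in jig [-0.0486  0.001 ] torque [-0.03 -0.02 -0.02]
dp [0.034 0.004 0.012] turn [ 0.     0.001 -0.   ]
```

View pics/c9.png

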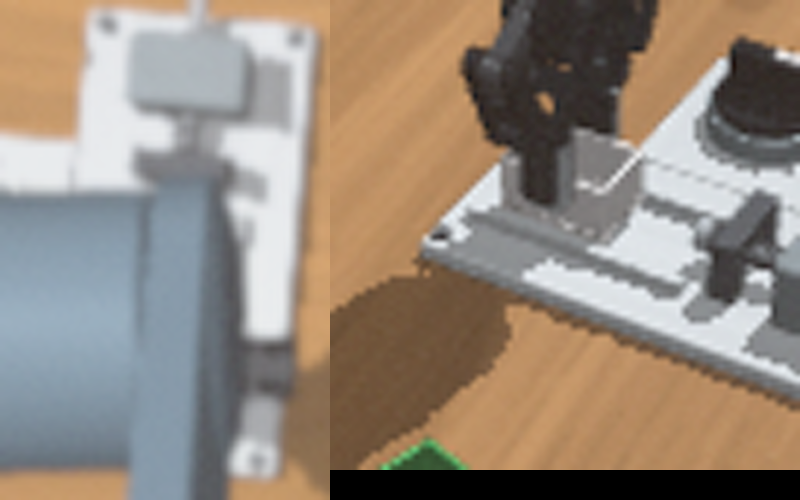

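The scene half of the view shows the pan between the guide walls at about (575,190), just above the floor. I'll lower it until it touches.

>>> arm_command(dp=[[0,0,0.004],[0,0,0.008],[0,0,0.01],[0,0,0.01],[0,0,0.01]], turn=[[0,0,0],[0,0,0],[0,0,0],[0,0,0],[0,0,0]], jaw=[0,0,0,0,0])

```text
time_s: 16.32
eef_pos: [0.5026, 0.1425, -0.0032]
eef_rot: [-0.0, 1.0, -0.031, 0.0]
wrist_force: [-0.3, -0.2, -0.0]
opening: 0.406
grasp_force: 60.0
```

>>> arm_command(dp=[[0,0,0.004],[0,0,0.004],[0,0,0.004],[0,0,0.004]], turn=[[0,0,0],[0,0,0],[0,0,0],[0,0,0]], jaw=[0,0,0,0])

```text
time_s: 16.82
eef_pos: [0.5027, 0.1426, -0.0038]
eef_rot: [0.0, 1.0, -0.031, 0.0]
wrist_force: [-1.5, -0.7, 4.9]
opening: 0.404
grasp_force: 60.5
```

>>> arm_command(dp=[[0.02,0,-0.001],[0.05,0,-0.001],[0.09,0,-0.001],[0.13,0,-0.001],[0.13,0,-0.001]], turn=[[0,0,0],[0,0,0],[0,0,0],[0,0,0],[0,0,0]], jaw=[0,0,0,0,0])

```text
time_s: 17.45
eef_pos: [0.536, 0.1405, -0.0038]
eef_rot: [-0.0, 1.0, -0.031, 0.001]
wrist_force: [2.4, -0.3, 2.1]
opening: 0.404
grasp_force: 60.3
```

```bash
python3 -c "
from h import *
tgt(.0,-.004)"
```

```text
t 17.45 p [ 0.536   0.1405 -0.0038] zx [[0.998, -0.061, 0.002], [0.002, 0.0, -1.0]] F [ 2.4 -0.3  2.1] op 0.404 g 60.3 q [0.04 0.41 1.79 0.   0.94 1.67]
tcp in jig [-0.0149  0.0009] torque [-0.04 -0.21 -0.01]
dp [0.059 0.004 0.001] turn [-0.    -0.003 -0.001]
```

>>> arm_command(dp=[[0.012,0,0],[0.024,0,0],[0.036,0,0],[0.048,0,0],[0.048,0,0]], turn=[[0,0,0],[0,0,0],[0,0,0],[0,0,0],[0,0,0]], jaw=[0,0,0,0,0])

```text
time_s: 18.08
eef_pos: [0.544, 0.1401, -0.0038]
eef_rot: [0.0, 1.0, -0.03, -0.003]
wrist_force: [-11.8, -0.7, 14.5]
opening: 0.404
grasp_force: 61.7
```

```bash
python3 -c "
from h import *
tgt(.004,-.004)"
```

```text
t 18.07 p [ 0.544   0.1401 -0.0038] zx [[0.998, -0.061, -0.006], [-0.006, -0.0, -1.0]] F [-11.8  -0.7  14.5] op 0.404 g 61.7 q [0.04 0.43 1.76 0.   0.95 1.67]
tcp in jig [-0.0068  0.0011] torque [-0.06  1.73  0.04]
dp [0.043 0.004 0.001] turn [0.001 0.011 0.   ]
```

>>> arm_command(dp=[[0,0,-0.003],[0,0,-0.004],[0,0,-0.004],[0,0,-0.004]], turn=[[0,0,0],[0,0,0],[0,0,0],[0,0,0]], jaw=[0,0,0,0])

```text
time_s: 18.58
eef_pos: [0.5441, 0.1401, -0.0037]
eef_rot: [0.0, 1.0, -0.03, -0.003]
wrist_force: [-7.0, 1.1, 5.1]
opening: 0.404
grasp_force: 60.5
```

Run:
```python
from h import *
tgt(.004,-.004)
a=camera("scene");b=camera("scene");o=cv2.resize(b[150:210,255:335],None,fx=10,fy=10,interpolation=2);o=(255*(o/255.)**.7).astype(np.uint8);cv2.imwrite("pics/c10.png",o)
```

```text
t 18.57 p [ 0.5441  0.1401 -0.0037] zx [[0.998, -0.061, -0.005], [-0.005, 0.0, -1.0]] F [-7.   1.1  5.1] op 0.404 g 60.5 q [0.04 0.43 1.76 0.   0.95 1.67]
tcp in jig [-0.0067  0.001 ] torque [0.08 1.04 0.01]
dp [0.043 0.004 0.001] turn [ 0.    0.01 -0.  ]
```

View pics/c10.png

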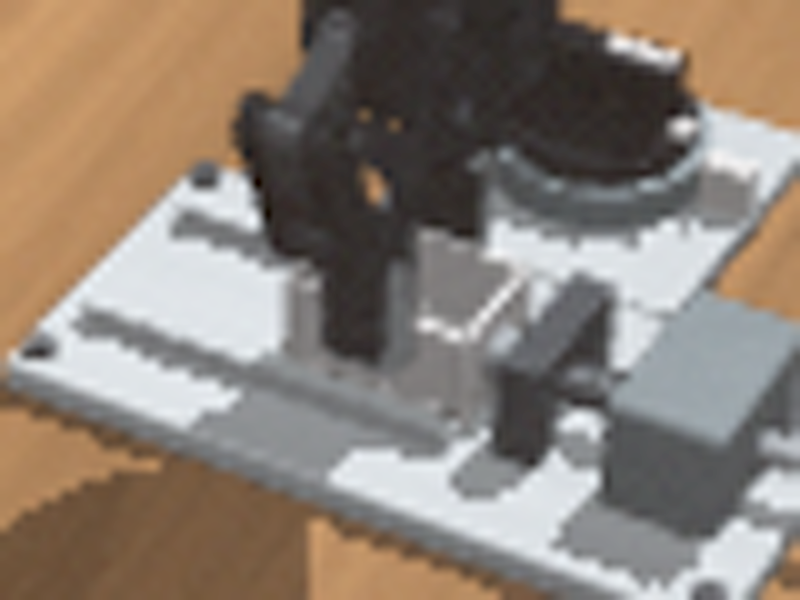

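The pan is flat in the channel, with its leading edge around (470,420), against the plunger and still short of the posts at (520,440). I'll keep pushing gently.

>>> arm_command(dp=[[0.008,0,0],[0.016,0,0],[0.024,0,0],[0.024,0,0],[0.024,0,0]], turn=[[0,0,0],[0,0,0],[0,0,0],[0,0,0],[0,0,0]], jaw=[0,0,0,0,0])

```text
time_s: 19.3
eef_pos: [0.5491, 0.1398, -0.0037]
eef_rot: [0.0, 1.0, -0.03, -0.004]
wrist_force: [-10.3, 0.2, 7.9]
opening: 0.407
grasp_force: 61.1
```

```bash
python3 -c "
from h import *
tgt(.004,-.004)"
```

```text
t 19.3 p [ 0.5491  0.1398 -0.0037] zx [[0.998, -0.061, -0.007], [-0.007, -0.0, -1.0]] F [-10.3   0.2   7.9] op 0.407 g 61.1 q [0.04 0.44 1.75 0.   0.96 1.67]
tcp in jig [-0.0017  0.001 ] torque [0.06 1.57 0.05]
dp [0.023 0.004 0.001] turn [0.001 0.014 0.   ]
```

>>> arm_command(dp=[[0.006,0,-0.002],[0.012,0,-0.002],[0.018,0,-0.002],[0.018,0,-0.002],[0.018,0,-0.002]], turn=[[0,0,0],[0,0,0],[0,0,0],[0,0,0],[0,0,0]], jaw=[0,0,0,0,0])

```text
time_s: 19.92
eef_pos: [0.5529, 0.1395, -0.0037]
eef_rot: [0.0, 1.0, -0.03, -0.004]
wrist_force: [-10.8, 0.3, 7.3]
opening: 0.406
grasp_force: 60.9
```

>>> arm_command(dp=[[0.006,0,0],[0.012,0,0],[0.012,0,0],[0.012,0,0]], turn=[[0,0,0],[0,0,0],[0,0,0],[0,0,0]], jaw=[0,0,0,0])

```text
time_s: 20.42
eef_pos: [0.5541, 0.1395, -0.0037]
eef_rot: [0.0, 1.0, -0.03, -0.006]
wrist_force: [-16.8, -0.5, 13.5]
opening: 0.406
grasp_force: 61.7
```

```bash
python3 -c "
from h import *
tgt(.004,-.004)"
```

```text
t 20.43 p [ 0.5541  0.1395 -0.0037] zx [[0.998, -0.06, -0.012], [-0.012, -0.0, -1.0]] F [-16.8  -0.5  13.5] op 0.406 g 61.7 q [0.04 0.45 1.73 0.   0.97 1.67]
tcp in jig [0.0034 0.001 ] torque [ 0.02  2.68 -0.05]
dp [0.003 0.004 0.001] turn [0.002 0.023 0.001]
```

>>> arm_command(dp=[[0.003,0,-0.002],[0.006,0,-0.003],[0.008,0,-0.004],[0.008,0,-0.004],[0.008,0,-0.004]], turn=[[0,0,0],[0,0,0],[0,0,0],[0,0,0],[0,0,0]], jaw=[0,0,0,0,0])

```text
time_s: 21.05
eef_pos: [0.5541, 0.1395, -0.0036]
eef_rot: [0.0, 1.0, -0.03, -0.008]
wrist_force: [-20.4, 0.8, 12.5]
opening: 0.403
grasp_force: 61.6
```

```bash
python3 -c "
from h import *
tgt(.004,-.004)"
```

```text
t 21.05 p [ 0.5541  0.1395 -0.0036] zx [[0.998, -0.06, -0.016], [-0.016, -0.0, -1.0]] F [-20.4   0.8  12.5] op 0.403 g 61.6 q [0.04 0.45 1.73 0.   0.98 1.67]
tcp in jig [0.0033 0.001 ] torque [ 0.09  3.25 -0.08]
dp [0.003 0.004 0.001] turn [0.002 0.031 0.001]
```

The last 2 mm of commanded push moved the pan 0 mm, while the force rose from 17 N to 20 N. The pan is seated on both posts, well under the 60 N limit, so I'll hand in.

```bash
python3 -c "
from h import *
o=show();print(np.abs(o['dq']).max());print(hand_in())"
```

```text
t 21.05 p [ 0.5541  0.1395 -0.0036] zx [[0.998, -0.06, -0.016], [-0.016, -0.0, -1.0]] F [-20.4   0.8  12.5] op 0.403 g 61.6 q [0.04 0.45 1.73 0.   0.98 1.67]
0.0006849629281581088
the job is handed in; nothing more can be done
None
```

I handed the job in at 21 s with the dial about 0.04 rad off its mark by camera and the pan still gripped and pressed against the stop at about 20 N total push; no verdict came back.

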